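# Heat ring of a nested knob up to its sprung stop, then start

### The arm

A 6-joint arm with a two-finger parallel gripper is mounted at the origin on the work surface. World frame = base frame: x ahead of the robot, y to its left, z up, the work surface at z = 0. Lengths are in m, angles in rad, forces in N, time in s.
With the tool pointing down it reaches from about 0.35 to 0.925 m from the base axis. Payload 6.4 kg.
Tool frame: the origin (TCP) lies midway between the tips of the shut fingers; the grasp point (between the pads) lies 19 mm behind it (manip.grip_depth is the distance from the TCP to the grasp point, in m); z points along the fingers, x is the direction in which the jaws open and shut, and the axes are right-handed (so a half turn about z gives the same grasp; the last joint's range is limited). The gripper opens to 94 mm and grips with 3 to 60 N. Pads are 16 mm wide; open, the fingers measure 119 mm over their backs; the gripper's body (75 mm by 177 mm) begins 78 mm behind the grasp point.
Start: joints at [1.109, 0.245, 1.558, -0, 1.339, -0.174], TCP at [0.184, 0.623, 0.205] pointing down, gripper open.
Joint ranges: [-3.13, 3.13], [-1.02, 2.26], [0.13, 2.54], [-0.95, 4.09], [0.21, 2.88], [-2.74, 2.74]. Speed limits (rad/s): [2.57, 2.57, 3.14, 3.14, 3.14, 3.14].

### API

Orientations are given as a rotation vector (axis times angle).
In Python, from bench import manip gives the robot as it stands.
- The arm moves only by the tool move_arm, never from a script. Its argument "motion" is a list of rows, each a list of 5 numbers: the shift along the world's x, y, z in m, then the turn about the world's z in degrees, then the opening, from 0 (shut) to 1 (fully open). A call has 1 to 12 rows; each row shifts and turns the commanded pose from where the row before left it; what a row does not reach is not made up. A row lasts 1/12 s, in which the tool goes at most 41.7 mm and 7.16 degrees, less where a joint would pass 70% of its speed; a pose out of reach is approached as far as the arm can. A call with a gripper value outside its range is refused whole. The fingers move at their own pace and stop on an object; "newtons" is the grip in N (left out, the last holds). Time passes only in rows, so rows that do not move let the fingers close. It gives the time, the measured TCP pose, the force and the opening at its end, in the units of the state.
- manip.state(): the state, without advancing time (a new reading comes with each control period).
- manip.camera(name): name is "scene" or "side" or "wrist"; returns a dict with "image" (384x512x3 uint8, blue, green, red), "mtx" (3x3 intrinsics, pixels), "dist" ([k1, k2, p1, p2, k3] as OpenCV has them; the pictures are not rectified), "T" (4x4, takes a point from camera to world coordinates). Camera axes: x right, y up, looking along -z (the intrinsics and any distortion apply to the point x, -y, -z); pixel columns grow to the right and rows downward; lengths in m; the calibration is good to about 2 mm. A picture is of the moment at which its call begins. There is no depth.
- manip.hand_in(): hands the job in, once; it reports no verdict.
The state is a dict: "time": time; "qpos": joint angles; "joint_velocities": joint speeds; "effort": joint torques, N m; "tool_pos": TCP position; "ee_rot": TCP orientation; "ft_force": force on the tool from outside, world axes, zero at the start; "torque": the same for the moment, N m; "opening": finger opening in m.
Only numpy, scipy, OpenCV 4.12 (cv2) and the standard library are available. Lean on these libraries where they do the work, as an engineer would, in place of code of your own. Each camera call takes 0.05 s, during which the arm holds its last target.

### The job

Set the food warmer: turn only the orange outer ring of its double knob clockwise until you feel it come up against its stop, without forcing it (the stop is delicate) and without turning the grey inner timer knob; let it go so that it rests on the stop, then press the green start button fully and release it. Leave everything else where it is.

Things in the scene. Friction and masses are not known exactly. Their poses are not given: they have to be found in the camera images.
- warmer: steel box of a countertop food warmer, 340 x 460 x 90 mm (x, y, z), fixed to the table; origin under its centre. Its left half (+y) is a covered pan (12 mm rim, loose lid on it), its right half (-y) the black control deck at height 90 mm.
- ring_grip (a point): centre of the orange outer ring of the double knob, on its vertical axis, 16 mm above the deck. The ring spans 4 to 26 mm above the deck; it is oval, with two flats 52 mm apart and 24 mm long to pinch from above and round ends, 76 mm over all; the point's x axis is normal to the flats. A white line marks one round end. It turns about the vertical axis only.
- ring (a joint): angle of the outer ring, rad, growing clockwise seen from above; starts between 0 and 0.25. It turns with a steady drag of about 0.2 N m and stays where it is left. It meets a hidden spring stop at an angle that differs each time, anywhere from 0.55 to 1.4, and can only be felt: from there the torque grows by 4 N m per rad.
- tooth: small tooth under the ring inside the warmer, out of sight, 25 mm from the axis, turning with the ring: it meets the stop. Origin on the knob's axis at deck height, axes those of the ring. More than 0.45 N m on top of the drag (0.11 rad past first contact) damages the stop; 0.1 to 0.3 N m on top of the drag is a good seat. Let go, the ring's drag keeps it leaning on the spring.
- inner_mark (a point): front end of the white pointer line on top of the grey inner timer knob (32 mm diameter, on the same axis, 27 to 49 mm above the deck, very easy to turn); 15 mm from the axis, 49 mm above the deck.
- start_top (a point): centre of the top of the green round start button (28 mm diameter) on the deck, 110 mm to the -y side of the knob in the warmer's frame; pressed straight down.
- start (a joint): travel of the start button, m: 0 up, 0.006 fully pressed (a spring, 4 N when fully down).
- pan_lid: steel lid, 170 mm across, lying on the pan; bystander.
- shaker: small amber jar with steel cap, 38 mm across and 55 mm tall, standing at the back of the deck; bystander.
- sauce: amber bottle, 60 mm across, 190 mm tall; bystander.
- detergent: yellow bottle, 84 mm across, 210 mm tall; bystander.
- bowl: steel bowl, 150 mm across, 60 mm tall; bystander.
- plates: stack of white plates, 184 mm across, 50 mm tall; bystander.
- ladle: steel serving spoon 200 mm long lying on the table; bystander.

How it is judged:
By the outcome, as a careful person would: the job done as asked, in the order asked, and still so for the second after the job is handed in, with the robot touching nothing.
It also fails if it takes over 72 s, if anything falls off the work surface, if the arm or the gripper's body presses on something with over 40 N, if the wrist force passes 120 N, or if a joint passes its speed limit or range.

## Working session

There is one attempt and no reset: what is moved stays moved. The work goes in short steps, Python scripts to look and compute and a tool call to move; the robot and the scene stay as the last step left them, time stands still between calls to the robot, and variables do not carry over. Pictures are saved under pics/ and viewed, and the job is handed in when it is done.

Besides the shell and the picture viewer there is one more tool, called after "Request:" as name(argument=value, ...), one argument or row to a line, values as JSON. move_arm: Moves the arm, as the interface text tells. Its arguments: {"type":"object","properties":{"motion":{"type":"array","items":{"type":"array","items":{"type":"number"}}},"newtons":{"type":"number"}},"required":["motion"]}

```bash
mkdir -p pics
python3 - <<'E'
from bench import manip
import cv2
for n in ("scene","side","wrist"):
    c=manip.camera(n); cv2.imwrite(f"pics/a_{n}.png",c["image"]); print(n,c["mtx"].round(1).tolist(),c["dist"],c["T"].round(3).tolist())
print(manip.state(), manip.grip_depth)
E
```

```text
scene [[435.7, 0.0, 255.1], [0.0, 435.7, 189.6], [0.0, 0.0, 1.0]] [0.02822682 0.         0.         0.         0.        ] [[0.657, -0.495, 0.568, 1.357], [0.753, 0.438, -0.491, -0.67], [-0.006, 0.751, 0.661, 1.038], [0.0, 0.0, 0.0, 1.0]]
side [[348.9, 0.0, 247.9], [0.0, 348.9, 190.7], [0.0, 0.0, 1.0]] [-0.08117521  0.          0.          0.          0.        ] [[0.707, 0.392, -0.589, -0.206], [-0.707, 0.404, -0.58, -0.705], [0.011, 0.827, 0.563, 0.825], [0.0, 0.0, 0.0, 1.0]]
wrist [[341.0, 0.0, 254.7], [0.0, 341.0, 191.8], [0.0, 0.0, 1.0]] [-0.01151062  0.          0.          0.          0.        ] [[0.282, -0.934, -0.217, 0.122], [0.959, 0.274, 0.066, 0.641], [-0.002, -0.227, 0.974, 0.384], [0.0, 0.0, 0.0, 1.0]]
{'time': 0.15, 'qpos': array([ 1.10893152e+00,  2.45652247e-01,  1.55871738e+00, -1.29207403e-05,
        1.33873248e+00, -1.74096214e-01]), 'joint_velocities': array([-0.00065247, -0.00143808, -0.00317665,  0.00134074,  0.00024572,
       -0.00148043]), 'effort': array([ 5.28679880e-05, -4.16262710e+01, -3.14983964e+01,  6.84870430e-02,
        3.15394916e-02, -9.44081012e-05]), 'tool_pos': array([0.18426318, 0.62284949, 0.20460834]), 'ee_rot': array([ 2.51645774e+00,  1.87954701e+00, -2.10734720e-03]), 'ft_force': array([ 1.358912  , -0.90538649, -0.20099284]), 'torque': array([ 0.00783274, -0.04385963, -0.01264383]), 'opening': 0.09378241007424883} 0.0188
```

View pics/a_scene.png

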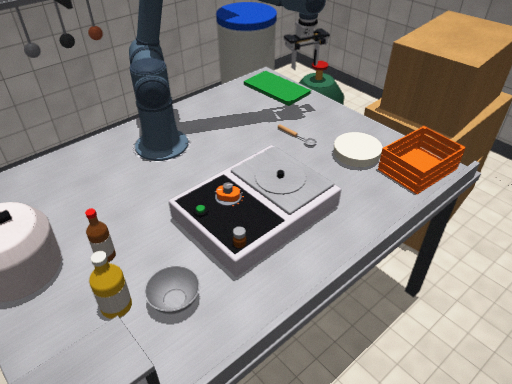

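View pics/a_side.png

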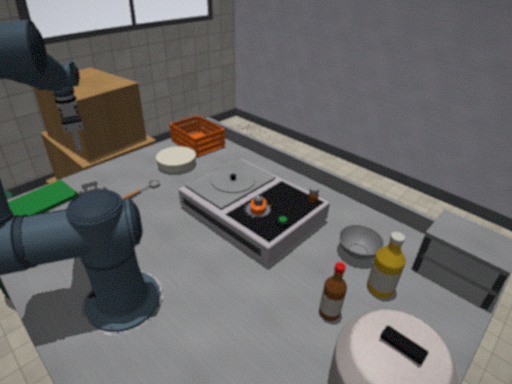

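View pics/a_wrist.png

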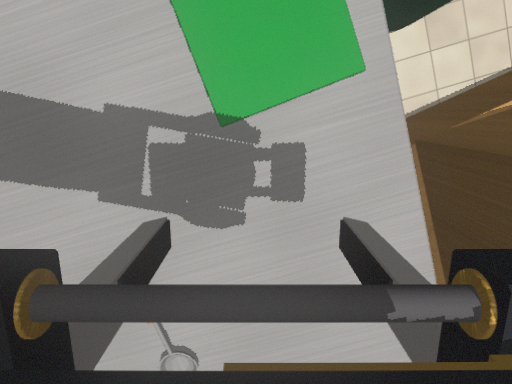

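The scene view shows the knob at about (229,194) and the green button at (201,210). In the side view they are at about (259,206) and (283,219). I'll triangulate both from these.

```bash
cat > h.py <<'E'
import numpy as np, cv2
from bench import manip
def ray(c,uv):
    p=cv2.undistortPoints(np.array([[uv]],float),c["mtx"],c["dist"])[0,0]
    d=c["T"][:3,:3]@np.array([p[0],-p[1],-1.]); return c["T"][:3,3],d/np.linalg.norm(d)
def onz(c,uv,z):
    o,d=ray(c,uv); return o+d*(z-o[2])/d[2]
def tri(r1,r2):
    (o1,d1),(o2,d2)=r1,r2
    s=np.linalg.lstsq(np.c_[d1,-d2],o2-o1,rcond=None)[0]
    a,b=o1+s[0]*d1,o2+s[1]*d2; return (a+b)/2,np.linalg.norm(a-b)
def proj(c,P):
    T=np.linalg.inv(c["T"]); q=(T[:3,:3]@np.asarray(P,float).T).T+T[:3,3]; q=q*[1,-1,-1]
    return cv2.projectPoints(q.reshape(-1,1,3),np.zeros(3),np.zeros(3),c["mtx"],c["dist"])[0][:,0]
def blobs(im,lo,hi,amin=8):
    m=cv2.inRange(cv2.cvtColor(im,cv2.COLOR_BGR2HSV),lo,hi)
    n,l,s,ce=cv2.connectedComponentsWithStats(m)
    return [(ce[i].round(1).tolist(),s[i].tolist()) for i in range(1,n) if s[i,4]>=amin]
E
python3 - <<'E'
from h import *
C={n:manip.camera(n) for n in("scene","side")}
for n in C:
    im=C[n]["image"]
    print(n,"or",blobs(im,(3,150,120),(14,255,255))); print("gr",blobs(im,(50,120,60),(75,255,255)))
    x,y={"scene":(160,140),"side":(170,150)}[n]
    cv2.imwrite(f"pics/b_{n}.png",cv2.resize(im[y:y+130,x:x+190],None,fx=4,fy=4,interpolation=cv2.INTER_NEAREST))
E
```

```text
scene or [([423.0, 151.7], [382, 125, 84, 48, 1159]), ([421.7, 166.9], [381, 153, 82, 28, 190]), ([419.2, 173.7], [379, 161, 82, 26, 188]), ([416.0, 180.2], [378, 166, 80, 28, 176]), ([228.2, 191.9], [216, 185, 24, 14, 179])]
gr [([277.1, 86.4], [244, 71, 67, 33, 1017]), ([322.2, 84.6], [300, 73, 41, 26, 418]), ([200.1, 207.9], [196, 205, 9, 7, 54])]
side or [([197.7, 132.1], [170, 122, 54, 18, 195]), ([180.2, 139.9], [178, 138, 6, 5, 9]), ([204.7, 140.4], [198, 138, 14, 6, 35]), ([191.1, 141.5], [189, 140, 5, 4, 11]), ([188.0, 144.9], [185, 143, 7, 5, 10]), ([207.2, 145.4], [198, 142, 20, 8, 46]), ([209.6, 150.3], [199, 146, 23, 10, 49]), ([258.0, 205.3], [250, 199, 17, 12, 121])]
gr [([40.9, 198.9], [8, 180, 69, 36, 1243]), ([282.3, 218.7], [278, 216, 10, 7, 50])]
```

View pics/b_scene.png

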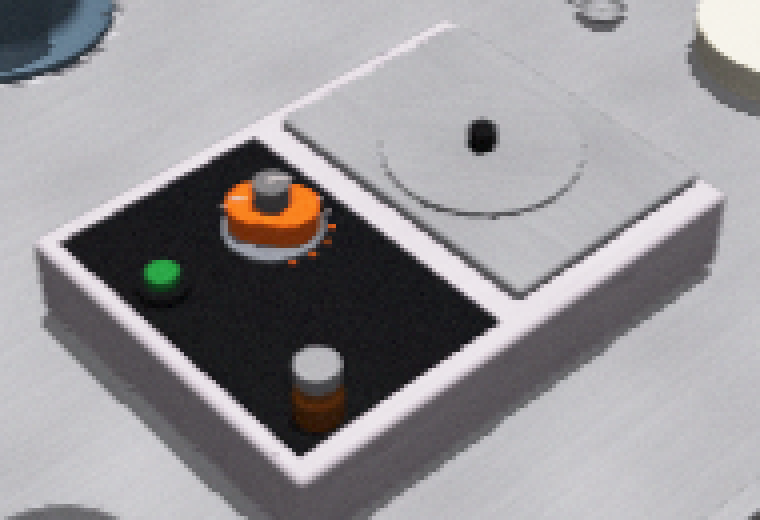

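View pics/b_side.png

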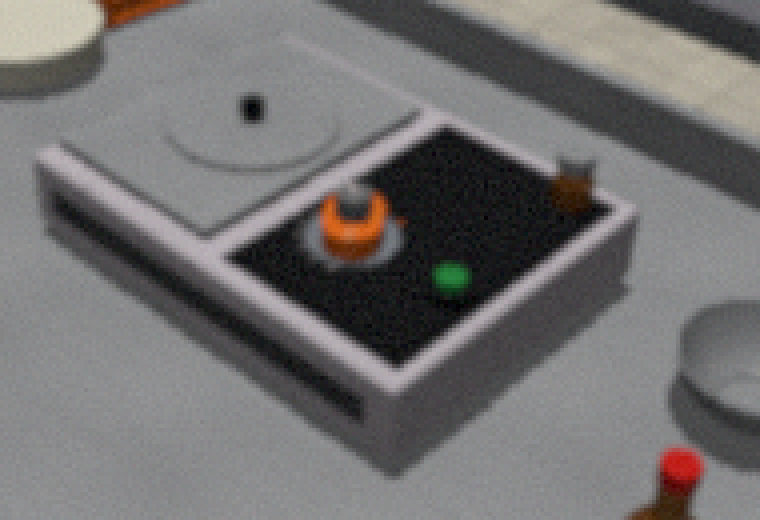

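Run:
```python
from h import *
C={n:manip.camera(n) for n in("scene","side","wrist")}
a,b=C["scene"],C["side"]
print("button",tri(ray(a,(200.1,207.9)),ray(b,(282.3,218.7))))
print("inner top", tri(ray(a,(160+272/4,140+177/4)),ray(b,(170+356/4,150+187/4))))
for uv in((160+272/4,140+177/4),): print(onz(a,uv,.139))
print(onz(b,(170+356/4,150+187/4),.139))
# warmer top corners, scene
for uv in ((38,243),(303,473),(722,195),(450,27)): print(onz(a,(160+uv[0]/4,140+uv[1]/4),.09))
for uv in ((393,385),(635,212),(40,155)): print('s',onz(b,(170+uv[0]/4,150+uv[1]/4),.09))
s=manip.state()
print(proj(C["wrist"],[s["tool_pos"],s["tool_pos"]-[0,0,.1]]))
```

```text
button (array([ 0.50940418, -0.16117226,  0.1087364 ]), np.float64(0.0022639582056421283))
inner top (array([ 0.51099681, -0.05182993,  0.14197352]), np.float64(0.0009798050753337605))
[ 0.50784592 -0.04918755  0.139     ]
[ 0.51384298 -0.04966213  0.139     ]
[ 0.40106227 -0.20624775  0.09      ]
[ 0.72481176 -0.19662508  0.09      ]
[0.72496545 0.24809044 0.09      ]
[0.40353185 0.24103407 0.09      ]
s [ 0.3958148  -0.20239573  0.09      ]
s [ 0.71688608 -0.2044838   0.09      ]
s [0.38915498 0.24077152 0.09      ]
[[255.4502441  232.32815688]
 [255.33140978 191.53790645]]
```

Request:
move_arm(
  motion=[
    [0.0136, -0.028, 0.01, -3, 1],
    [0.0136, -0.028, 0.01, -3, 1],
    [0.0136, -0.028, 0.01, -3, 1],
    [0.0136, -0.028, 0.01, -3, 1],
    [0.0136, -0.028, 0.01, -3, 1],
    [0.0136, -0.028, 0.01, -3, 1],
    [0.0136, -0.028, 0.01, -3, 1],
    [0.0136, -0.028, 0.005, -3, 1],
    [0.0136, -0.028, 0, -3, 1],
    [0.0136, -0.028, 0, -3, 1],
    [0.0136, -0.028, 0, -3, 1],
    [0.0136, -0.028, 0, -3, 1],
  ],
)

```text
time: 1.4
tool_pos: [0.348, 0.2859, 0.2807]
ee_rot: [-2.976, -1.007, -0.001]
ft_force: [0.2, -1.0, -0.8]
opening: 0.094
```

Request:
move_arm(
  motion=[
    [0.0136, -0.028, 0, -3, 1],
    [0.0136, -0.028, 0, -3, 1],
    [0.0136, -0.028, 0, -3, 1],
    [0.0136, -0.028, 0, -3, 1],
    [0.0136, -0.028, 0, -3, 1],
    [0.0136, -0.028, 0, -3, 1],
    [0.0136, -0.028, 0, -3, 1],
    [0.0136, -0.028, 0, -3, 1],
    [0.0136, -0.028, 0, -3, 1],
    [0.0136, -0.028, 0, -3, 1],
    [0.0136, -0.028, 0, -3, 1],
    [0.0136, -0.028, 0, -3, 1],
  ],
)

```text
time: 2.4
tool_pos: [0.5113, -0.0503, 0.2806]
ee_rot: [3.141, 0.037, 0.001]
ft_force: [0.2, -0.7, -0.2]
opening: 0.0937
```

Run:
```python
from h import *
c=manip.camera("wrist"); cv2.imwrite("pics/c_w.png",c["image"]); s=manip.state(); print(s["tool_pos"],s["ee_rot"],s["qpos"],c["T"].round(3))
print(blobs(c["image"],(3,150,80),(14,255,255)))
print(blobs(c["image"],(50,120,60),(75,255,255)))
```

```text
[ 0.51290468 -0.05439589  0.28038952] [3.13869732e+00 2.80295389e-02 1.56629763e-03] [-0.32446741 -0.13113231  1.81377584 -0.00230555  1.45709993 -0.34206811] [[ 1.    -0.024 -0.006  0.51 ]
 [ 0.025  0.973  0.228  0.015]
 [ 0.    -0.228  0.974  0.46 ]
 [ 0.     0.     0.     1.   ]]
[([283.2, 146.4], [281, 144, 5, 6, 18]), ([252.0, 179.4], [219, 148, 68, 65, 2063]), ([292.5, 160.0], [291, 157, 4, 7, 18]), ([295.4, 175.7], [294, 173, 4, 6, 20]), ([292.5, 191.5], [291, 189, 4, 6, 22]), ([414.7, 261.2], [406, 257, 18, 10, 89])]
[([251.4, 274.2], [240, 263, 24, 22, 457])]
```

View pics/c_w.png

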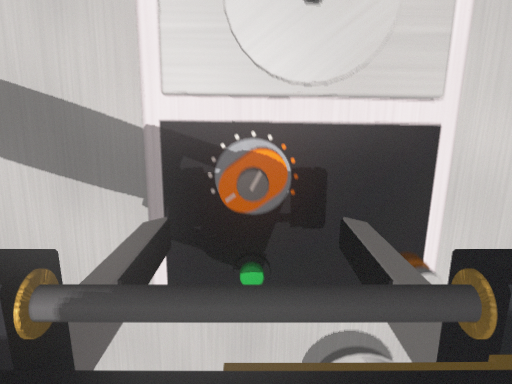

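Run:
```python
from h import *
c=manip.camera("wrist"); im=c["image"]
hsv=cv2.cvtColor(im,cv2.COLOR_BGR2HSV); m=cv2.inRange(hsv,(3,130,60),(18,255,255))
cs=cv2.findContours(m,cv2.RETR_EXTERNAL,cv2.CHAIN_APPROX_NONE)[0]; k=max((q for q in cs if q[:,0,0].max()<300),key=cv2.contourArea)
h=cv2.convexHull(k)
P=np.array([onz(c,p,.116)[:2] for p in h[:,0].astype(float)])*1000
print(cv2.minAreaRect(P.astype(np.float32)), cv2.fitEllipse(P.astype(np.float32)))
x=im[130:230,200:310].copy(); print(onz(c,(251.4,274.2),.1087))
big=cv2.resize(x,None,fx=6,fy=6,interpolation=cv2.INTER_CUBIC); 
cv2.polylines(big,[((h-[200,130])*6+3).astype(np.int32)],True,(0,255,0),1); cv2.imwrite("pics/d.png",big)
print(manip.state()["tool_pos"])
```

```text
((508.327880859375, -52.69171142578125), (75.91203308105469, 52.82246398925781), 38.09691619873047) ((508.5849304199219, -52.69445037841797), (56.25986099243164, 78.0111312866211), 129.54318237304688)
[ 0.51201157 -0.16730005  0.1087    ]
[ 0.51183849 -0.05189352  0.28023106]
```

View pics/d.png

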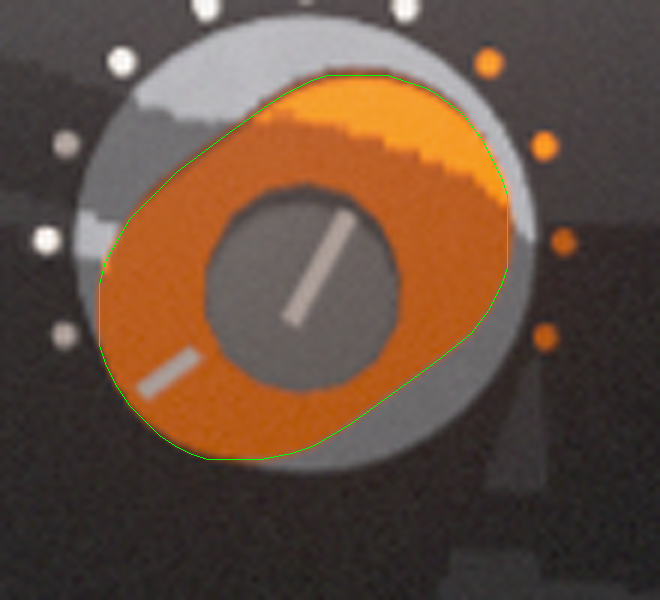

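Ring top outline gives 75.9 x 52.8 mm (expected 76 x 52), centred near (0.508, -0.053), with the long axis at 38°. I'll turn the jaws to match, then re-measure once the arm has settled.

Request:
move_arm(
  motion=[
    [-0.003, -0.003, 0, -6.5, 1],
    [0, 0, -0.01, -6.5, 1],
    [0, 0, -0.01, -6.5, 1],
    [0, 0, -0.01, -6.5, 1],
    [0, 0, -0.01, -6.5, 1],
    [0, 0, -0.01, -6.5, 1],
    [0, 0, -0.01, -6.5, 1],
    [0, 0, 0, -6.5, 1],
    [0, 0, 0, 0, 1],
    [0, 0, 0, 0, 1],
    [0, 0, 0, 0, 1],
  ],
)

```text
time: 3.42
tool_pos: [0.508, -0.0514, 0.221]
ee_rot: [-2.843, 1.335, -0.001]
ft_force: [-0.2, -1.1, -0.9]
opening: 0.0938
```

```bash
cat > m.py <<'E'
from h import *
import sys
def ringm(name,roi):
    c=manip.camera("wrist"); im=c["image"]; x0,y0,x1,y1=roi
    m=cv2.inRange(cv2.cvtColor(im,cv2.COLOR_BGR2HSV),(3,130,60),(18,255,255)); mm=np.zeros_like(m); mm[y0:y1,x0:x1]=m[y0:y1,x0:x1]
    k=max(cv2.findContours(mm,cv2.RETR_EXTERNAL,cv2.CHAIN_APPROX_NONE)[0],key=cv2.contourArea); h=cv2.convexHull(k)
    P=np.array([onz(c,p,.116)[:2] for p in h[:,0].astype(float)])*1000
    print(cv2.minAreaRect(P.astype(np.float32)))
    v=im.copy(); cv2.polylines(v,[h],True,(0,255,0),1); cv2.imwrite(f"pics/{name}.png",v); return c
def st():
    s=manip.state(); R=cv2.Rodrigues(s["ee_rot"])[0]; print("t",round(s["time"],2),"pos",s["tool_pos"].round(4),"yaw",round(np.degrees(np.arctan2(R[1,0],R[0,0])),2),"F",s["ft_force"].round(2),"M",s["torque"].round(3),"op",round(s["opening"],4), "zax",R[:,2].round(3))
E
python3 -c "
from m import *
st();c=ringm('e_w',(100,60,400,300));st()
for uv in blobs(c['image'],(50,120,60),(75,255,255)): print(uv,onz(c,uv[0],.1087))"
```

```text
t 3.42 pos [ 0.508  -0.0514  0.221 ] yaw -50.31 F [-0.16 -1.11 -0.88] M [-0.036  0.092  0.046] op 0.0938 zax [ 0.001 -0.    -1.   ]
((509.4875793457031, -52.893341064453125), (77.34176635742188, 51.4808464050293), 38.69613265991211)
t 3.47 pos [ 0.5081 -0.0515  0.2211] yaw -50.35 F [ 0.78  0.35 -0.77] M [-0.01   0.127 -0.002] op 0.0939 zax [ 0.001 -0.    -1.   ]
([342.3, 264.5], [332, 249, 24, 28, 374]) [ 0.50524224 -0.16051871  0.1087    ]
```

View pics/e_w.png

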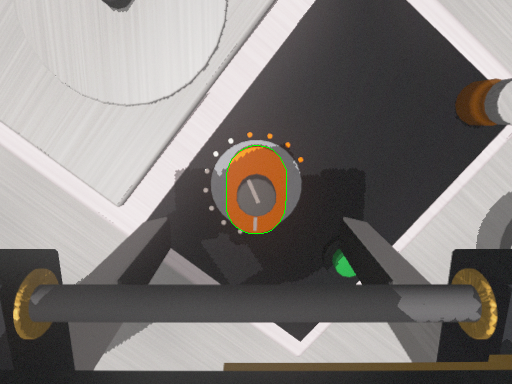

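The ring sits upright in the rotated view at (257,189), with its flats facing the jaws. Its centre is (0.509, -0.053) and the matching yaw is about -51.5°. The button is at (342,264). Descending.

Request:
move_arm(
  motion=[
    [0.001, -0.0012, -0.02, -1.1, 1],
    [0, 0, -0.02, 0, 1],
    [0, 0, -0.02, 0, 1],
    [0, 0, -0.02, 0, 1],
    [0, 0, -0.015, 0, 1],
    [0, 0, -0.01, 0, 1],
    [0, 0, -0.008, 0, 1],
    [0, 0, -0.005, 0, 1],
    [0, 0, 0, 0, 1],
    [0, 0, 0, 0, 1],
    [0, 0, 0, 0, 1],
  ],
)

```text
time: 4.38
tool_pos: [0.5096, -0.0532, 0.1034]
ee_rot: [-2.828, 1.367, -0.003]
ft_force: [0.2, -0.2, 0.2]
opening: 0.094
```

```bash
python3 -c "
from m import *
st();c=manip.camera('wrist');cv2.imwrite('pics/f_w.png',c['image']);st()"
```

```text
t 4.38 pos [ 0.5096 -0.0532  0.1034] yaw -51.58 F [ 0.25 -0.22  0.19] M [-0.063  0.1   -0.001] op 0.094 zax [ 0.002 -0.001 -1.   ]
t 4.43 pos [ 0.5096 -0.0531  0.1034] yaw -51.58 F [-0.34  0.04  0.97] M [-0.094  0.155 -0.029] op 0.094 zax [ 0.002 -0.001 -1.   ]
```

View pics/f_w.png

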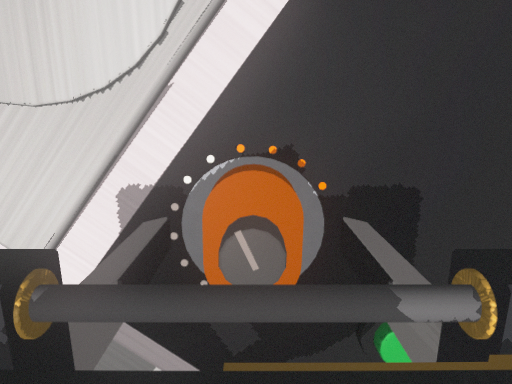

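Request:
move_arm(
  motion=[
    [0, 0, -0.005, 0, 1],
    [0, 0, 0, 0, 0.7],
    [0, 0, 0, 0, 0.55],
    [0, 0, 0, 0, 0.4],
    [0, 0, 0, 0, 0.4],
    [0, 0, 0, 0, 0.4],
    [0, 0, 0, 0, 0.4],
    [0, 0, 0, 0, 0.4],
  ],
  newtons=25,
)

```text
time: 5.1
tool_pos: [0.5085, -0.0524, 0.0975]
ee_rot: [-2.828, 1.367, 0.003]
ft_force: [-0.0, -0.5, 3.4]
opening: 0.0514
```

```bash
cat >> m.py <<'E'
def avg(n=8):
    L=[]
    for _ in range(n):
        manip.camera("side"); s=manip.state(); L.append(np.r_[s["ft_force"],s["torque"]])
    L=np.array(L); st(); print("avg",L.mean(0).round(3),"sd",L.std(0).round(3)[[2,5]])
E
python3 -c "
from m import *
avg()
c=manip.camera('wrist');cv2.imwrite('pics/g_w.png',c['image'])"
```

```text
t 5.5 pos [ 0.5086 -0.0525  0.0975] yaw -51.6 F [-3.92  4.08  4.63] M [ 0.766  0.768 -0.186] op 0.0519 zax [-0.001  0.001 -1.   ]
avg [-2.833  2.983  3.683  0.543  0.63  -0.165] sd [0.712 0.022]
```

View pics/g_w.png

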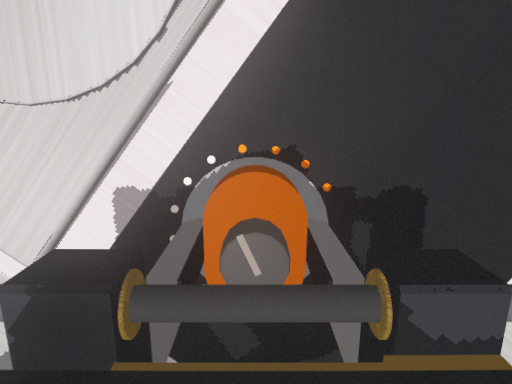

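The ring is gripped at 51.9 mm opening and nothing else is touched. The stop is at least 0.3 rad (17°) away, so I'll turn clockwise 10° first.

Request:
move_arm(
  motion=[
    [0, 0, 0, -2, 0.4],
    [0, 0, 0, -2, 0.4],
    [0, 0, 0, -2, 0.4],
    [0, 0, 0, -2, 0.4],
    [0, 0, 0, -2, 0.4],
  ],
)

```text
time: 5.97
tool_pos: [0.5085, -0.0525, 0.0975]
ee_rot: [-2.698, 1.609, 0.002]
ft_force: [-4.0, 4.4, 4.1]
opening: 0.0519
```

```bash
python3 -c "
from m import *
st();avg(6)
c=manip.camera('wrist');cv2.imwrite('pics/h_w.png',c['image'])"
```

```text
t 5.97 pos [ 0.5085 -0.0525  0.0975] yaw -61.62 F [-4.04  4.4   4.14] M [0.717 0.842 0.242] op 0.0519 zax [-0.001  0.001 -1.   ]
t 6.27 pos [ 0.5086 -0.0525  0.0975] yaw -61.6 F [-3.54  3.76  4.25] M [ 0.804  0.871 -0.224] op 0.0515 zax [-0.001  0.001 -1.   ]
avg [-3.392  3.958  4.222  0.735  0.843 -0.147] sd [0.226 0.079]
```

View pics/h_w.png

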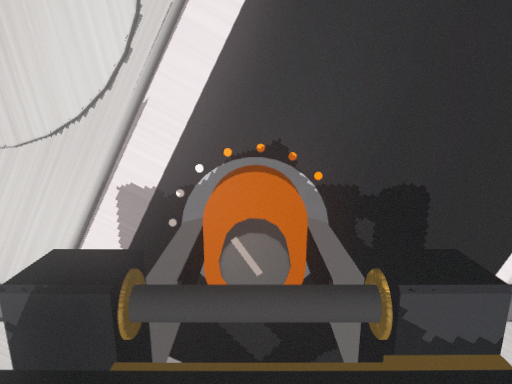

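The ring turns with the jaws and the inner pointer stays fixed in the world. Mz is about +0.24 while moving, which is the drag. From here I'll take small steps and read the torque at the end of each.

Request:
move_arm(
  motion=[
    [0, 0, 0, -1, 0.4],
    [0, 0, 0, -1, 0.4],
    [0, 0, 0, -1, 0.4],
    [0, 0, 0, -1, 0.4],
    [0, 0, 0, -1, 0.4],
  ],
)

```text
time: 6.73
tool_pos: [0.5085, -0.0525, 0.0975]
ee_rot: [-2.626, 1.724, 0.002]
ft_force: [-3.0, 4.9, 4.3]
opening: 0.0519
```

```bash
python3 -c "
from m import *
st()"
```

```text
t 6.73 pos [ 0.5085 -0.0525  0.0975] yaw -66.57 F [-2.99  4.88  4.28] M [0.806 0.843 0.219] op 0.0519 zax [-0.001  0.001 -1.   ]
```

Request:
move_arm(
  motion=[
    [0, 0, 0, -1, 0.4],
    [0, 0, 0, -1, 0.4],
  ],
)

```text
time: 6.9
tool_pos: [0.5085, -0.0525, 0.0975]
ee_rot: [-2.596, 1.77, 0.002]
ft_force: [-3.4, 3.6, 3.7]
opening: 0.0519
```

```bash
python3 -c "
from m import *
st()"
```

```text
t 6.9 pos [ 0.5085 -0.0525  0.0975] yaw -68.57 F [-3.41  3.55  3.73] M [0.783 0.759 0.199] op 0.0519 zax [-0.001  0.001 -1.   ]
```

Request:
move_arm(
  motion=[
    [0, 0, 0, -1, 0.4],
    [0, 0, 0, -1, 0.4],
  ],
)

```text
time: 7.07
tool_pos: [0.5085, -0.0525, 0.0975]
ee_rot: [2.564, -1.815, -0.002]
ft_force: [-2.9, 4.1, 3.9]
opening: 0.0519
```

```bash
python3 -c "
from m import *
st()"
```

```text
t 7.07 pos [ 0.5085 -0.0525  0.0975] yaw -70.57 F [-2.85  4.08  3.89] M [0.806 0.81  0.195] op 0.0519 zax [-0.001  0.001 -1.   ]
```

Drag reads a clean 0.20. I'll carry on in 3° batches, which add at most 0.21 N m past contact.

Request:
move_arm(
  motion=[
    [0, 0, 0, -1, 0.4],
    [0, 0, 0, -1, 0.4],
    [0, 0, 0, -1, 0.4],
  ],
)

```text
time: 7.32
tool_pos: [0.5086, -0.0525, 0.0975]
ee_rot: [-2.516, 1.881, 0.002]
ft_force: [-2.8, 4.1, 5.0]
opening: 0.0518
```

```bash
python3 -c "
from m import *
st()"
```

```text
t 7.32 pos [ 0.5086 -0.0525  0.0975] yaw -73.57 F [-2.76  4.15  5.  ] M [0.819 0.801 0.217] op 0.0518 zax [-0.001  0.001 -1.   ]
```

Request:
move_arm(
  motion=[
    [0, 0, 0, -1, 0.4],
    [0, 0, 0, -1, 0.4],
    [0, 0, 0, -1, 0.4],
  ],
)

```text
time: 7.57
tool_pos: [0.5086, -0.0524, 0.0975]
ee_rot: [2.466, -1.946, -0.002]
ft_force: [-3.3, 4.7, 4.8]
opening: 0.0517
```

```bash
python3 -c "
from m import *
st()"
```

```text
t 7.57 pos [ 0.5086 -0.0524  0.0975] yaw -76.57 F [-3.31  4.75  4.84] M [0.757 0.824 0.248] op 0.0517 zax [-0.001  0.001 -1.   ]
```

Request:
move_arm(
  motion=[
    [0, 0, 0, -1, 0.4],
    [0, 0, 0, -1, 0.4],
  ],
)

```text
time: 7.73
tool_pos: [0.5086, -0.0525, 0.0975]
ee_rot: [2.432, -1.989, -0.002]
ft_force: [-3.8, 4.1, 3.7]
opening: 0.052
```

```bash
python3 -c "
from m import *
st()"
```

```text
t 7.73 pos [ 0.5086 -0.0525  0.0975] yaw -78.57 F [-3.82  4.05  3.71] M [0.853 0.767 0.218] op 0.052 zax [-0.001  0.001 -1.   ]
```

Request:
move_arm(
  motion=[
    [0, 0, 0, -1, 0.4],
    [0, 0, 0, -1, 0.4],
    [0, 0, 0, -1, 0.4],
  ],
)

```text
time: 7.98
tool_pos: [0.5086, -0.0525, 0.0975]
ee_rot: [2.378, -2.052, -0.002]
ft_force: [-3.6, 4.3, 5.3]
opening: 0.0519
```

```bash
python3 -c "
from m import *
st()"
```

```text
t 7.98 pos [ 0.5086 -0.0525  0.0975] yaw -81.58 F [-3.61  4.31  5.3 ] M [0.782 0.802 0.2  ] op 0.0519 zax [-0.001  0.001 -1.   ]
```

Request:
move_arm(
  motion=[
    [0, 0, 0, -1, 0.4],
    [0, 0, 0, -1, 0.4],
    [0, 0, 0, -1, 0.4],
  ],
)

```text
time: 8.23
tool_pos: [0.5085, -0.0524, 0.0975]
ee_rot: [2.324, -2.114, -0.002]
ft_force: [-3.3, 4.0, 4.0]
opening: 0.0516
```

```bash
python3 -c "
from m import *
st()"
```

```text
t 8.23 pos [ 0.5085 -0.0524  0.0975] yaw -84.57 F [-3.3   4.05  3.95] M [0.829 0.821 0.163] op 0.0516 zax [-0.001  0.001 -1.   ]
```

Request:
move_arm(
  motion=[
    [0, 0, 0, -1, 0.4],
    [0, 0, 0, -1, 0.4],
    [0, 0, 0, -1, 0.4],
  ],
)

```text
time: 8.48
tool_pos: [0.5086, -0.0524, 0.0975]
ee_rot: [2.268, -2.174, -0.002]
ft_force: [-4.1, 4.7, 3.7]
opening: 0.0515
```

```bash
python3 -c "
from m import *
st()"
```

```text
t 8.48 pos [ 0.5086 -0.0524  0.0975] yaw -87.57 F [-4.11  4.71  3.72] M [0.809 0.774 0.194] op 0.0515 zax [-0.001  0.001 -1.   ]
```

Request:
move_arm(
  motion=[
    [0, 0, 0, -1, 0.4],
    [0, 0, 0, -1, 0.4],
    [0, 0, 0, -1, 0.4],
  ],
)

```text
time: 8.73
tool_pos: [0.5086, -0.0525, 0.0975]
ee_rot: [2.21, -2.232, -0.002]
ft_force: [-3.2, 5.1, 4.4]
opening: 0.0517
```

```bash
python3 -c "
from m import *
st()"
```

```text
t 8.73 pos [ 0.5086 -0.0525  0.0975] yaw -90.57 F [-3.23  5.1   4.4 ] M [0.832 0.791 0.225] op 0.0517 zax [-0.001  0.001 -1.   ]
```

Request:
move_arm(
  motion=[
    [0, 0, 0, -1, 0.4],
    [0, 0, 0, -1, 0.4],
    [0, 0, 0, -1, 0.4],
  ],
)

```text
time: 8.98
tool_pos: [0.5085, -0.0524, 0.0975]
ee_rot: [2.151, -2.289, -0.002]
ft_force: [-3.9, 5.2, 4.7]
opening: 0.0518
```

```bash
python3 -c "
from m import *
st()"
```

```text
t 8.98 pos [ 0.5085 -0.0524  0.0975] yaw -93.57 F [-3.94  5.15  4.69] M [0.827 0.802 0.166] op 0.0518 zax [-0.001  0.001 -1.   ]
```

Request:
move_arm(
  motion=[
    [0, 0, 0, -1, 0.4],
    [0, 0, 0, -1, 0.4],
    [0, 0, 0, -1, 0.4],
  ],
)

```text
time: 9.23
tool_pos: [0.5086, -0.0524, 0.0975]
ee_rot: [2.09, -2.345, -0.002]
ft_force: [-3.1, 3.3, 5.3]
opening: 0.0522
```

```bash
python3 -c "
from m import *
st()"
```

```text
t 9.23 pos [ 0.5086 -0.0524  0.0975] yaw -96.57 F [-3.11  3.34  5.27] M [0.847 0.798 0.221] op 0.0522 zax [-0.001  0.001 -1.   ]
```

Request:
move_arm(
  motion=[
    [0, 0, 0, -1, 0.4],
    [0, 0, 0, -1, 0.4],
    [0, 0, 0, -1, 0.4],
  ],
)

```text
time: 9.48
tool_pos: [0.5086, -0.0525, 0.0975]
ee_rot: [2.028, -2.399, -0.002]
ft_force: [-2.8, 4.7, 4.2]
opening: 0.052
```

```bash
python3 -c "
from m import *
st()"
```

```text
t 9.48 pos [ 0.5086 -0.0525  0.0975] yaw -99.58 F [-2.77  4.67  4.24] M [0.807 0.758 0.233] op 0.052 zax [-0.001  0.001 -1.   ]
```

Request:
move_arm(
  motion=[
    [0, 0, 0, -1, 0.4],
    [0, 0, 0, -1, 0.4],
    [0, 0, 0, -1, 0.4],
  ],
)

```text
time: 9.73
tool_pos: [0.5086, -0.0525, 0.0975]
ee_rot: [1.965, -2.451, -0.002]
ft_force: [-3.5, 4.0, 4.2]
opening: 0.0517
```

```bash
python3 -c "
from m import *
st();c=manip.camera('wrist');cv2.imwrite('pics/i_w.png',c['image'])"
```

```text
t 9.73 pos [ 0.5086 -0.0525  0.0975] yaw -102.57 F [-3.49  3.99  4.23] M [0.877 0.737 0.214] op 0.0517 zax [-0.001  0.001 -1.   ]
```

View pics/i_w.png

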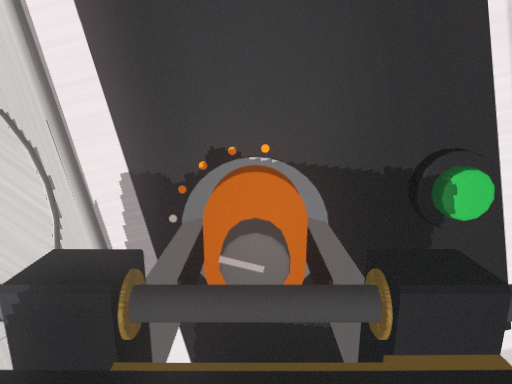

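The ring still follows the jaws and the inner pointer is still fixed in the world. Continuing.

Request:
move_arm(
  motion=[
    [0, 0, 0, -1, 0.4],
    [0, 0, 0, -1, 0.4],
    [0, 0, 0, -1, 0.4],
  ],
)

```text
time: 10.03
tool_pos: [0.5085, -0.0524, 0.0975]
ee_rot: [1.9, -2.502, -0.002]
ft_force: [-3.3, 4.2, 4.9]
opening: 0.0519
```

```bash
python3 -c "
from m import *
st()"
```

```text
t 10.03 pos [ 0.5085 -0.0524  0.0975] yaw -105.57 F [-3.33  4.2   4.95] M [0.867 0.805 0.16 ] op 0.0519 zax [-0.001  0.001 -1.   ]
```

Request:
move_arm(
  motion=[
    [0, 0, 0, -1, 0.4],
    [0, 0, 0, -1, 0.4],
    [0, 0, 0, -1, 0.4],
  ],
)

```text
time: 10.28
tool_pos: [0.5086, -0.0524, 0.0975]
ee_rot: [1.834, -2.55, -0.002]
ft_force: [-4.0, 3.5, 4.1]
opening: 0.052
```

```bash
python3 -c "
from m import *
st()"
```

```text
t 10.28 pos [ 0.5086 -0.0524  0.0975] yaw -108.57 F [-4.    3.46  4.06] M [0.838 0.777 0.178] op 0.052 zax [-0.001  0.001 -1.   ]
```

Request:
move_arm(
  motion=[
    [0, 0, 0, -1, 0.4],
    [0, 0, 0, -1, 0.4],
    [0, 0, 0, -1, 0.4],
  ],
)

```text
time: 10.53
tool_pos: [0.5086, -0.0524, 0.0975]
ee_rot: [1.766, -2.598, -0.002]
ft_force: [-2.8, 3.6, 4.5]
opening: 0.052
```

```bash
python3 -c "
from m import *
st()"
```

```text
t 10.53 pos [ 0.5086 -0.0524  0.0975] yaw -111.57 F [-2.79  3.57  4.51] M [0.889 0.764 0.22 ] op 0.052 zax [-0.001  0.001 -1.   ]
```

Request:
move_arm(
  motion=[
    [0, 0, 0, -1, 0.4],
    [0, 0, 0, -1, 0.4],
    [0, 0, 0, -1, 0.4],
  ],
)

```text
time: 10.78
tool_pos: [0.5086, -0.0524, 0.0975]
ee_rot: [1.698, -2.642, -0.002]
ft_force: [-2.9, 5.0, 4.7]
opening: 0.0515
```

```bash
python3 -c "
from m import *
st()"
```

```text
t 10.78 pos [ 0.5086 -0.0524  0.0975] yaw -114.55 F [-2.9   5.01  4.71] M [0.88  0.791 0.386] op 0.0515 zax [-0.001  0.001 -1.   ]
```

Mz jumped to 0.39, about 0.18 above the drag, so this looks like contact. I'll confirm with one 0.5° nudge.

Request:
move_arm(
  motion=[
    [0, 0, 0, -0.5, 0.4],
  ],
)

```text
time: 10.87
tool_pos: [0.5086, -0.0524, 0.0975]
ee_rot: [1.687, -2.65, -0.002]
ft_force: [-2.6, 4.4, 3.2]
opening: 0.0516
```

```bash
python3 -c "
from m import *
st();avg(6)"
```

```text
t 10.87 pos [ 0.5086 -0.0524  0.0975] yaw -115.03 F [-2.61  4.42  3.21] M [0.936 0.798 0.369] op 0.0516 zax [-0.001  0.001 -1.   ]
t 11.17 pos [ 0.5086 -0.0524  0.0975] yaw -115.01 F [-2.5   3.09  4.33] M [0.852 0.885 0.253] op 0.0516 zax [-0.001  0.001 -1.   ]
avg [-3.417  4.037  4.039  0.884  0.829  0.27 ] sd [0.404 0.03 ]
```

Contact is confirmed: the holding torque stays at +0.27, where it was -0.15 when free, and the seat is about 0.18 N m over the drag. Releasing and lifting.

Request:
move_arm(
  motion=[
    [0, 0, 0, 0, 0.7],
    [0, 0, 0, 0, 0.9],
    [0, 0, 0, 0, 0.9],
    [0, 0, 0, 0, 0.9],
    [0, 0, 0, 0, 0.9],
    [0, 0, 0, 0, 0.9],
  ],
)

```text
time: 11.67
tool_pos: [0.509, -0.0531, 0.0974]
ee_rot: [-1.686, 2.651, -0.001]
ft_force: [-0.2, 0.8, -0.2]
opening: 0.0839
```

```bash
python3 -c "
from m import *
avg(4)"
```

```text
t 11.87 pos [ 0.5089 -0.053   0.0974] yaw -115.09 F [ 0.29  0.48 -0.79] M [-0.012  0.141 -0.003] op 0.0848 zax [ 0. -0. -1.]
avg [-0.167  0.225 -0.374  0.027  0.158 -0.016] sd [0.414 0.011]
```

Request:
move_arm(
  motion=[
    [0, 0, 0.01, 0, 0.9],
    [0, 0, 0.015, 0, 0.9],
    [0, 0, 0.02, 0, 0.9],
    [0, 0, 0.02, 0, 0.9],
    [0, 0, 0.02, 0, 0.9],
    [0, 0, 0.02, 0, 0.9],
    [0, 0, 0.02, 0, 0.9],
    [0, 0, 0, 0, 0.9],
    [0, 0, 0, 0, 0.9],
    [0, 0, 0, 0, 0.9],
  ],
)

```text
time: 12.7
tool_pos: [0.5083, -0.0527, 0.2215]
ee_rot: [1.685, -2.65, -0.002]
ft_force: [-0.6, -0.1, -0.4]
opening: 0.0842
```

```bash
python3 -c "
from m import *
st();c=ringm('j_w',(100,60,400,300));st()
for uv in blobs(c['image'],(50,120,60),(75,255,255)): print(uv,onz(c,uv[0],.1087))"
```

```text
t 12.7 pos [ 0.5083 -0.0527  0.2215] yaw -115.09 F [-0.63 -0.14 -0.43] M [-0.01   0.145  0.017] op 0.0842 zax [-0.001  0.    -1.   ]
((509.6796875, -53.43651580810547), (51.90515899658203, 77.2377700805664), 64.99485778808594)
t 12.75 pos [ 0.508  -0.0526  0.2209] yaw -115.09 F [ 0.71 -0.5   0.48] M [0.002 0.147 0.03 ] op 0.0845 zax [-0.002  0.001 -1.   ]
([370.4, 133.1], [353, 117, 35, 33, 888]) [ 0.5107806  -0.16278929  0.1087    ]
```

View pics/j_w.png

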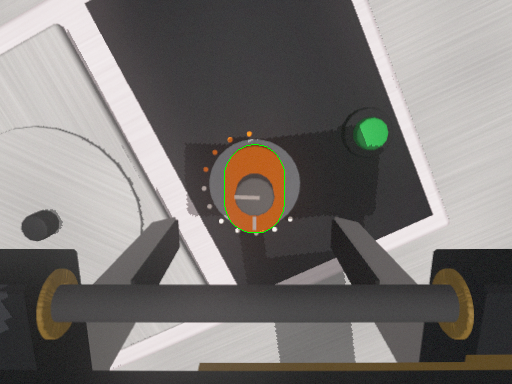

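The ring sits where I left it: the long axis reads -25.0°, which matches the jaw yaw of -115.0°. The inner pointer is still at about 63° in the world. The button is at (0.510, -0.163). Shutting the fingers and moving over it.

Request:
move_arm(
  motion=[
    [0.001, -0.02, 0, 0, 0],
    [0.001, -0.03, 0, 0, 0],
    [0, -0.03, 0, 0, 0],
    [0, -0.03, 0, 0, 0],
    [0, 0, -0.01, 0, 0],
    [0, 0, -0.02, 0, 0],
    [0, 0, -0.02, 0, 0],
    [0, 0, -0.02, 0, 0],
    [0, 0, -0.015, 0, 0],
    [0, 0, -0.01, 0, 0],
    [0, 0, 0, 0, 0],
    [0, 0, 0, 0, 0],
  ],
)

```text
time: 13.75
tool_pos: [0.5104, -0.1623, 0.1266]
ee_rot: [1.686, -2.65, -0.003]
ft_force: [0.4, 0.0, -0.2]
opening: 0.0082
```

```bash
python3 -c "
from m import *
st();c=manip.camera('wrist');cv2.imwrite('pics/k_w.png',c['image'])
a=manip.camera('side')['image'][150:280,210:340];b=manip.camera('scene')['image'][140:270,140:270]
cv2.imwrite('pics/k_s.png',cv2.resize(np.hstack([a,b]),None,fx=3,fy=3,interpolation=cv2.INTER_CUBIC));st()"
```

```text
t 13.75 pos [ 0.5104 -0.1623  0.1266] yaw -115.07 F [ 0.45  0.03 -0.21] M [0.033 0.165 0.058] op 0.0082 zax [-0.002  0.001 -1.   ]
t 13.9 pos [ 0.5116 -0.1632  0.1286] yaw -115.08 F [ 0.04 -0.08  0.65] M [-0.066  0.125  0.007] op 0.0005 zax [ 0.002 -0.001 -1.   ]
```

View pics/k_w.png

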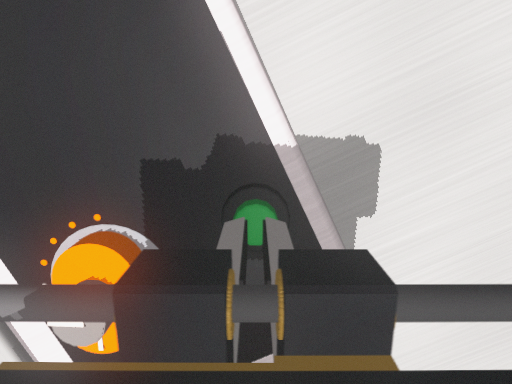

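View pics/k_s.png

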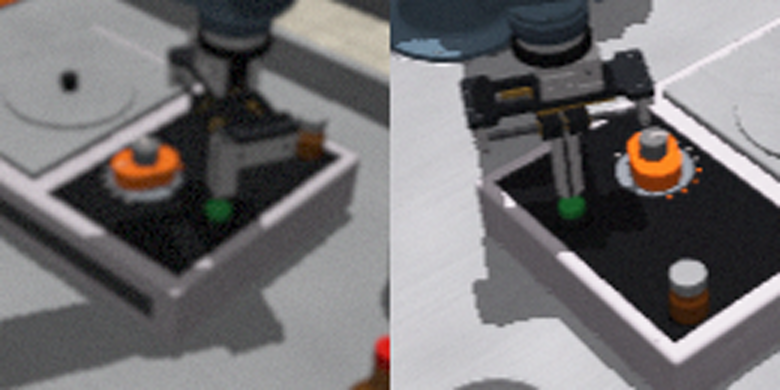

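In all three views the shut fingers are over the green button. Lowering slowly and checking force.

Request:
move_arm(
  motion=[
    [-0.001, 0, -0.005, 0, 0],
    [0, 0, -0.005, 0, 0],
    [0, 0, -0.004, 0, 0],
    [0, 0, -0.002, 0, 0],
    [0, 0, 0, 0, 0],
    [0, 0, 0, 0, 0],
  ],
)

```text
time: 14.4
tool_pos: [0.5097, -0.1628, 0.1114]
ee_rot: [1.686, -2.651, -0.001]
ft_force: [-0.9, 0.3, 1.9]
opening: 0.0005
```

```bash
python3 -c "
from m import *
st()"
```

```text
t 14.4 pos [ 0.5097 -0.1628  0.1114] yaw -115.09 F [-0.92  0.34  1.92] M [ 0.109  0.346 -0.029] op 0.0005 zax [-0.001  0.    -1.   ]
```

Request:
move_arm(
  motion=[
    [0, 0, -0.002, 0, 0],
    [0, 0, -0.002, 0, 0],
    [0, 0, 0, 0, 0],
  ],
)

```text
time: 14.65
tool_pos: [0.5101, -0.163, 0.1075]
ee_rot: [-1.686, 2.651, -0.001]
ft_force: [-0.9, 0.3, 4.2]
opening: 0.0007
```

```bash
python3 -c "
from m import *
st()"
```

```text
t 14.65 pos [ 0.5101 -0.163   0.1075] yaw -115.09 F [-0.88  0.28  4.18] M [0.099 0.351 0.009] op 0.0007 zax [ 0. -0. -1.]
```

Request:
move_arm(
  motion=[
    [0, 0, -0.002, 0, 0],
    [0, 0, -0.001, 0, 0],
    [0, 0, 0, 0, 0],
  ],
)

```text
time: 14.9
tool_pos: [0.5102, -0.1631, 0.1061]
ee_rot: [1.686, -2.651, 0.0]
ft_force: [-5.0, 1.9, 11.9]
opening: 0.0004
```

```bash
python3 -c "
from m import *
avg(3)"
```

```text
t 15.05 pos [ 0.5102 -0.1631  0.1061] yaw -115.08 F [-4.12  2.39 11.75] M [ 0.454  1.124 -0.044] op 0.0007 zax [ 0. -0. -1.]
avg [-4.5970e+00  2.7480e+00  1.1728e+01  4.8700e-01  1.1060e+00 -6.0000e-03] sd [0.023 0.026]
```

The button has bottomed out: 11.7 N against its 4 N spring, and z has stopped at 0.106. Releasing and lifting clear.

Request:
move_arm(
  motion=[
    [0, 0, 0.005, 0, 0],
    [0, 0, 0.01, 0, 0],
    [0, 0, 0.02, 0, 0],
    [0, 0, 0.03, 0, 0],
    [0, 0, 0.03, 0, 0],
    [0, 0, 0.03, 0, 0],
    [0, 0, 0.02, 0, 0],
    [0, 0, 0, 0, 0],
    [0, 0, 0, 0, 0],
    [0, 0, 0, 0, 0],
  ],
)

```text
time: 15.88
tool_pos: [0.5092, -0.1625, 0.2479]
ee_rot: [1.685, -2.65, -0.003]
ft_force: [-0.8, -0.7, 0.7]
opening: 0.0004
```

```bash
python3 -c "
from m import *
st();c=ringm('l_w',(0,100,250,384))
s=manip.camera('scene')['image'];cv2.imwrite('pics/l_s.png',s)
from h import *
a=manip.camera('side'); g=blobs(a['image'],(50,120,60),(75,255,255)); print(g)
print(blobs(c['image'],(50,120,60),(75,255,255)));st()"
```

```text
t 15.88 pos [ 0.5092 -0.1625  0.2479] yaw -115.09 F [-0.84 -0.71  0.73] M [ 0.019  0.141 -0.03 ] op 0.0004 zax [-0.002  0.001 -1.   ]
((518.8120727539062, -60.73381805419922), (56.26122283935547, 60.117279052734375), 64.49722290039062)
[([34.1, 202.8], [0, 180, 77, 49, 1603]), ([7.7, 194.3], [6, 192, 5, 5, 9]), ([282.1, 219.3], [279, 217, 8, 6, 35])]
[([254.1, 181.4], [240, 167, 29, 29, 639])]
t 16.03 pos [ 0.509  -0.1625  0.2474] yaw -115.09 F [-0.02 -1.17  0.16] M [0.046 0.191 0.009] op 0.0006 zax [-0.003  0.002 -1.   ]
```

View pics/l_w.png

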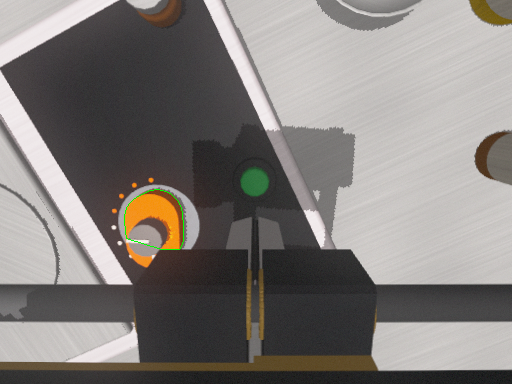

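View pics/l_s.png

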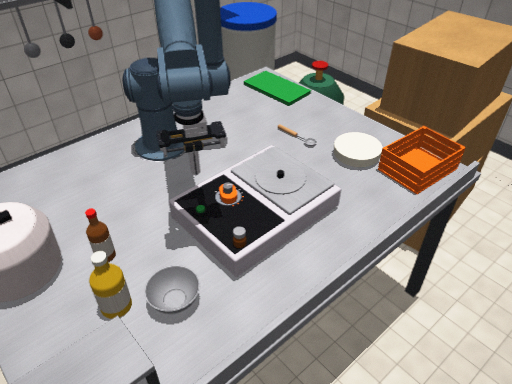

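The arm is clear of everything, the ring and inner pointer are unchanged, and the bystanders are in place. The last ring fit (56 x 60 mm) doesn't count because the gripper hides half the ring. Handing in.

```bash
python3 -c "
from m import *
print(manip.hand_in());st()"
```

```text
the job is handed in; nothing more can be done
None
the job is handed in; nothing more can be done
```

The food warmer is set and I've handed the job in at about 16 s of the 72 s allowed; no verdict was reported.

- **Ring:** I gripped only the orange ring and turned it clockwise about 63°. The torque rose from a steady 0.20 N m drag to 0.37–0.39 N m, so it is seated about 0.18 N m over the drag, inside the 0.1–0.3 range. After I let go, the camera showed it had not sprung back: its long axis read -25.0°, matching the -115.0° jaw angle it was left at.
- **Inner timer knob:** it did not turn. Its pointer read about 62° before and 63° after, within what I can measure.
- **Start button:** I pressed it until it bottomed out (11.7 N against its 4 N spring), then released it and lifted clear. It met the finger about 3 mm higher than my camera estimate. In the side view afterwards it was within a pixel of its starting position, but it was in the arm's shadow, so I can't confirm its height more closely than that.
- **Other items:** nothing looked moved in the final pictures. I checked this by eye and did not measure it.

One check did not work: the last ring fit, after the button press, gave 56 x 60 mm because the gripper hid half the ring. I relied on the clear fit taken before the press, and by eye the ring looked the same afterwards.

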